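Snap the notions box lid shut

ROBOT

A 6-joint arm with a two-finger parallel gripper is mounted at the origin on the work surface; the furniture and walls round the work are solid. World frame = base frame: x ahead of the robot, y to its left, z up, the work surface at z = 0. Lengths are in m, angles in rad, forces in N, time in s.
With the tool pointing down it reaches from about 0.375 to 0.925 m from the base axis. Payload 5.7 kg.
Tool frame: the origin (TCP) lies at the very end of the fingers, on their centre line; the grasp point (between the pads) lies 19 mm behind it (r.grip_depth is the distance from the TCP to the grasp point, in m); z points along the fingers, y is the line along which they close (so a half turn about z gives the same grasp; the last joint's range is limited). The gripper opens to 88 mm and grips with 3 to 60 N. Pads are 20 mm wide; open, the fingers measure 115 mm over their backs; the gripper's body (75 mm by 178 mm) begins 61 mm behind the grasp point.
Start: joints at [-1.233, 0.359, 1.51, -0, 1.272, -0.115], TCP at [0.262, -0.54, 0.223] pointing down, gripper open.
Joint ranges: [-2.97, 2.97], [-1.01, 2.36], [0.21, 2.38], [-0.96, 4.11], [0.2, 2.71], [-2.98, 2.98]. Speed limits (rad/s): [2.39, 2.39, 3.14, 3.14, 3.14, 3.14].

INTERFACE

Orientations are given as a unit quaternion [x, y, z, w].
In Python, from bench import r gives the robot as it stands.
- The arm moves only by the shell command python3 -m handwheel 'ROWS' [FORCE]. ROWS is a JSON object of lists of equal length, an entry for each row: "gripper": the gripper's target within -1 to 1 (fully open at 1, half-way at 0, shut at -1); "slide": the shift along the tool's x, y, z in units of 30 mm (1.0 is 30 mm), a list of three; "turn": the turn, a rotation vector about the tool's x, y, z in units of 8 degrees (1.0 is 8 degrees), a list of three. In form: {"gripper": [gripper, ...], "slide": [[dx, dy, dz], ...], "turn": [[ax, ay, az], ...]}. A call has 1 to 8 rows; each row is the pose to reach, as a shift and turn from the pose commanded when the call began, along the tool's axes at that moment; what a row does not reach only later rows make up. A row lasts 1/8 s, in which the tool goes at most 62.5 mm and 10.7 degrees, less where a joint would pass 70% of its speed; a pose out of reach is approached as far as the arm can. A call with a gripper value outside its range is refused whole. The fingers move at their own pace and stop on an object; FORCE is the grip in N (left out, the last holds). Time passes only in rows, so rows that repeat a pose let the fingers close. It gives the time, the measured TCP pose, the force, the opening and the grip force at its end, in the units of the state.
- r.read_state(): the state, without advancing time (a new reading comes with each control period).
- r.get_image(name): name is "scene" or "top" or "wrist"; returns a dict with "color" (384x512x3 uint8, red, green, blue), "range_z" (384x512 float32, m along the optical axis (not along the pixel's ray), 0 where there is no reading), "fx", "fy", "cx", "cy" (pixels), "T" (4x4, takes a point from camera to world coordinates); the wrist camera has in their place "hand_eye" (4x4, takes a point from camera to tool coordinates, whose origin is the TCP and whose axes are the flange's). Camera axes: x right, y down, z forward; pixel columns grow to the right and rows downward; lengths in m; the calibration is good to about 2 mm. A picture is of the moment at which its call begins: read the wrist's pose just before it.
- r.sign_off(): hands the job in; it is judged then, once.
Trained networks look in the newest picture that a camera, given by its name, has taken for a name from the list of things; names that differ only in an ending like _2 or _b are one class to them, and where a whole thing is asked for, a point or a joint stands for the part that bears it (a point fixed in the world has none). Each returns a list of dicts, best first, with "conf" (0 to 1); they miss things now and then, are a little off and sometimes report something else, mostly with a low value. They report only what shows in the picture. A call takes as long as a camera call. They do not tell look-alikes from the thing itself.
- r.look_for(thing, camera): "position" ([column, row] in pixels, amid what is visible of it).
- r.tip_of(thing, camera): "position" ([column, row] in pixels: a listed point, or the origin of a listed thing).
The state is a dict: "time_s": time; "qpos": joint angles; "qvel": joint speeds; "joint_efforts": joint torques, N m; "position": TCP position; "orientation": TCP orientation; "force": force on the tool from outside, world axes, zero at the start; "torque": the same for the moment, N m; "grip_width": opening from 0.0 (shut) to 1.0 (fully open); "gripper_force": force on a finger pad.
Only numpy, scipy, OpenCV 4.12 (cv2) and the standard library are available. Lean on these libraries where they do the work, as an engineer would, in place of code of your own. Each camera call takes 0.05 s, during which the arm holds its last target. There are 200 camera calls.

TASK

All four sides of the grey lid on the white storage box have popped up. Press round the rim with the fingertips, section by section, until all four sides have clicked down flush. Only press: do not pick the box up or shift it, and leave the spools, chalk and wooden clip beside it where they are.

Things in the scene. Friction and masses are not known exactly. Their poses are not given: they have to be found in the camera images.
- notions_box: Closed rectangular storage box of white plastic with a grey snap lid, loose on the counter, 0.7 to 1 kg. Box 110 x 160 x 45 mm; lid 122 x 172 mm, 5 mm thick, its stiff centre panel and corners on top at 50 mm above the origin. Origin: centre of the underside; x points away from the robot at yaw 0 (yaw within 0.5 rad either way), y to the left along the 160 mm side, z up. The four sides of the lid's rim are flexing sections, each 28 mm wide, folding on its inner edge.
- rim_near (a joint): Angle of the rim section on the long side of the lid facing the robot (box -x), 113 mm long: 0 = snapped shut, flush with the lid's top; 0.26 rad = popped up, its outer edge 7 mm high. It has two stable positions: pressed down past half-way (0.13 rad) it snaps shut and stays, released earlier it springs back up. It takes about 6 N at the outer edge, more nearer the fold. Level fingertips pressed straight down to the height of the lid top shut it; 16 N is ample.
- rim_near_press (a point): Point to press on that section, marked by three low thumb ribs: on its top face, midway along its length, 19 mm out from its fold line and 9 mm in from the outer edge. It moves with the section: 50 mm above the counter when shut, about 5 mm higher when popped up.
- rim_far (a joint): Angle of the rim section on the long side away from the robot (box +x), 113 mm long: 0 = snapped shut, flush with the lid's top; 0.26 rad = popped up, its outer edge 7 mm high. It has two stable positions: pressed down past half-way (0.13 rad) it snaps shut and stays, released earlier it springs back up. It takes about 6 N at the outer edge, more nearer the fold. Level fingertips pressed straight down to the height of the lid top shut it; 16 N is ample.
- rim_far_press (a point): Point to press on that section, marked by three low thumb ribs: on its top face, midway along its length, 19 mm out from its fold line and 9 mm in from the outer edge. It moves with the section: 50 mm above the counter when shut, about 5 mm higher when popped up.
- rim_left (a joint): Angle of the rim section on the short side on the robot's left (box +y), 63 mm long: 0 = snapped shut, flush with the lid's top; 0.26 rad = popped up, its outer edge 7 mm high. It has two stable positions: pressed down past half-way (0.13 rad) it snaps shut and stays, released earlier it springs back up. It takes about 6 N at the outer edge, more nearer the fold. Level fingertips pressed straight down to the height of the lid top shut it; 16 N is ample.
- rim_left_press (a point): Point to press on that section, marked by three low thumb ribs: on its top face, midway along its length, 19 mm out from its fold line and 9 mm in from the outer edge. It moves with the section: 50 mm above the counter when shut, about 5 mm higher when popped up.
- rim_right (a joint): Angle of the rim section on the short side on the robot's right (box -y), 63 mm long: 0 = snapped shut, flush with the lid's top; 0.26 rad = popped up, its outer edge 7 mm high. It has two stable positions: pressed down past half-way (0.13 rad) it snaps shut and stays, released earlier it springs back up. It takes about 6 N at the outer edge, more nearer the fold. Level fingertips pressed straight down to the height of the lid top shut it; 16 N is ample.
- rim_right_press (a point): Point to press on that section, marked by three low thumb ribs: on its top face, midway along its length, 19 mm out from its fold line and 9 mm in from the outer edge. It moves with the section: 50 mm above the counter when shut, about 5 mm higher when popped up.
- spool_a: Thread spool (blue thread) standing upright, 27 mm across, 46 mm tall, loose, near the box; a bystander, to be left alone. Origin: centre of its underside.
- spool_b: Thread spool (white thread) standing upright, 27 mm across, 46 mm tall, loose, near the box; a bystander, to be left alone. Origin: centre of its underside.
- chalk: Piece of tailor's chalk lying flat, 36 x 46 x 8 mm, loose, near the box; a bystander, to be left alone. Origin: centre of its underside.
- clip: Wooden ticket clip lying flat, 10 x 62 x 12 mm, loose, near the box; a bystander, to be left alone. Origin: centre of its underside.
Not all that is in view belongs to the job. What is shaped like the notions_box but yellow is not meant.

How it is judged:
At the end, for the whole second after the job is handed in: All four rim sections are snapped shut (each angle under 0.04 rad), the box stands flat and at rest on the counter within 40 mm of where it was, and the two spools, the chalk and the clip are within 20 mm of where they were (value of joint each of rim_near, rim_far, rim_left, rim_right below 0.04 rad and height (world z) of notions_box below 0.005 m and angle between notions_box's own z axis and vertical below 0.05 rad and distance of notions_box from where it was at the start of the episode below 0.04 m and linear speed of notions_box below 0.02 m/s and distance of each of spool_a, spool_b, chalk, clip from where it was at the start of the episode below 0.02 m); the robot touches nothing.
It fails at once if the box is lifted, tipped or shoved more than 40 mm (height (world z) of notions_box above 0.012 m or angle between notions_box's own z axis and vertical above 0.2 rad or distance of notions_box from where it was at the start of the episode above 0.04 m).
It fails at once if thread spool (blue thread) standing upright: moved more than 20 mm, lifted or knocked over (distance of spool_a from where it was at the start of the episode above 0.02 m or angle between spool_a's own z axis and vertical above 0.5 rad).
It fails at once if thread spool (white thread) standing upright: moved more than 20 mm, lifted or knocked over (distance of spool_b from where it was at the start of the episode above 0.02 m or angle between spool_b's own z axis and vertical above 0.5 rad).
It fails at once if piece of tailor's chalk lying flat: moved more than 20 mm, lifted or knocked over (distance of chalk from where it was at the start of the episode above 0.02 m).
It fails at once if wooden ticket clip lying flat: moved more than 20 mm, lifted or knocked over (distance of clip from where it was at the start of the episode above 0.02 m).
It also fails if it takes over 51 s, if anything falls off the work surface, if the arm or the gripper's body presses on something with over 40 N, if the wrist force passes 120 N, or if a joint passes its speed limit or range.

## Working session

There is one attempt and no reset: what is moved stays moved. The work goes in short steps, Python scripts to look and compute and a shell command to move; the robot and the scene stay as the last step left them, time stands still between calls to the robot, and variables do not carry over. Pictures are saved under pics/ and viewed, at most 10 in all, crops included, and the job is handed in when it is done.

```bash
mkdir -p pics
cat > h.py <<'E'
import numpy as np, cv2
from bench import r
from scipy.spatial.transform import Rotation as R
def world(im,u,v,T=None):
    T=im["T"] if T is None else T
    u0,v0=int(round(u)),int(round(v))
    p=im["range_z"][v0-2:v0+3,u0-2:u0+3]; z=np.median(p[p>0])
    return (T@[(u-im["cx"])/im["fx"]*z,(v-im["cy"])/im["fy"]*z,z,1])[:3]
E
python3 - <<'E'
from h import *
s=r.read_state(); print(s["time_s"],s["position"],s["orientation"],s["force"])
im=r.get_image("top"); cv2.imwrite("pics/top.png",im["color"][:,:,::-1])
for n in ["notions_box","rim_near_press","rim_far_press","rim_left_press","rim_right_press","spool_a","chalk","clip"]:
    for d in r.tip_of(n,"top")[:3]:
        print(n,np.round(d["position"],1),round(d["conf"],2),np.round(world(im,*d["position"]),3))
im2=r.get_image("scene"); cv2.imwrite("pics/scene.png",im2["color"][:,:,::-1])
E
```

```text
0.0 [ 0.26223016 -0.53886471  0.22180434] [ 9.74482802e-01  2.24460194e-01 -1.12203266e-04 -9.36117802e-04] [0.7633823  0.1293923  0.64717748]
notions_box [244.1 145.5] 0.68 [0.56  0.103 0.051]
notions_box [239.4 263.1] 0.57 [0.319 0.112 0.051]
rim_near_press [243.5 286.5] 0.66 [0.273 0.104 0.05 ]
rim_near_press [253.8 162.8] 0.58 [0.523 0.083 0.056]
rim_far_press [228.  235.3] 0.73 [0.375 0.135 0.049]
rim_far_press [242.8 115.5] 0.7 [0.623 0.105 0.056]
rim_left_press [207.2 146.2] 0.95 [0.558 0.179 0.056]
rim_left_press [201.6 267.2] 0.74 [0.312 0.188 0.051]
rim_left_press [189.5 144.9] 0.26 [0.567 0.22  0.028]
rim_right_press [281.2 133. ] 0.61 [0.585 0.026 0.055]
rim_right_press [274.3 254. ] 0.59 [0.337 0.042 0.051]
spool_a [189.1 145. ] 0.73 [0.566 0.22  0.033]
spool_a [198.3 175.9] 0.48 [0.504 0.203 0.007]
chalk [301.4 139.3] 0.7 [ 0.583 -0.02   0.009]
clip [268.  189.4] 0.45 [0.473 0.053 0.01 ]
```

View pics/top.png

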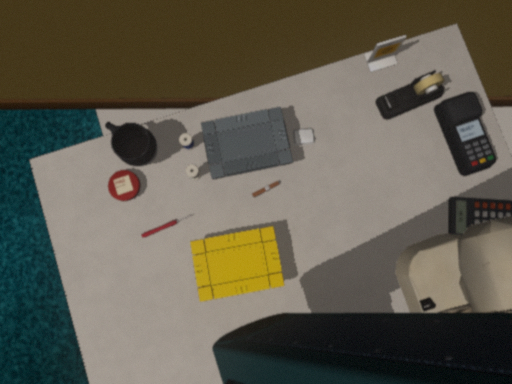

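View pics/scene.png

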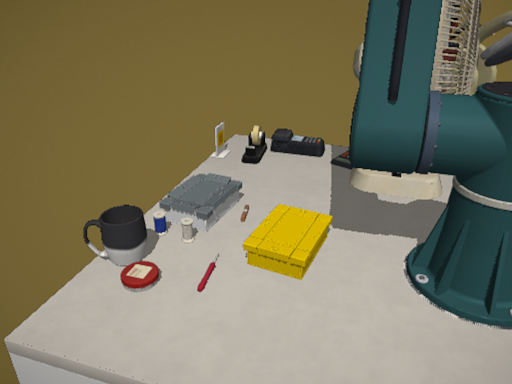

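The top view shows two box-shaped things: a grey-lidded one at about (246,143) and a yellow one at about (238,263). The grey one fits the description and the yellow one is the decoy. The blue spool is at (186,140), the white spool at (192,171), the chalk at (306,135) and the clip at (267,188). I'll confirm with a crop and fit the lid's pose.

Run:
```python
from h import *
im=r.get_image("top"); c=im["color"]
cv2.imwrite("pics/crop.png",cv2.resize(c[90:215,165:330,::-1],None,fx=4,fy=4,interpolation=cv2.INTER_CUBIC))
v,u=np.mgrid[90:200,170:330]; z=im["range_z"][90:200,170:330]
P=np.stack([(u-im["cx"])/im["fx"]*z,(v-im["cy"])/im["fy"]*z,z,np.ones_like(z)],-1)@im["T"].T
m=((P[...,2]>.047)&(P[...,2]<.07)).astype(np.uint8)
n,l,st,_=cv2.connectedComponentsWithStats(m); k=1+st[1:,4].argmax()
pts=P[l==k][:,:2].astype(np.float32)*1000
rect=cv2.minAreaRect(pts); print(rect, len(pts))
b=cv2.boxPoints(rect); e=[b[1]-b[0],b[2]-b[1]]; e=max(e,key=np.linalg.norm); e=e*np.sign(e[1])
yaw=np.arctan2(-e[0],e[1]); ctr=np.array(rect[0])/1000; print("ctr",ctr,"yaw",yaw)
np.save("pose.npy",[*ctr,yaw])
x=np.array([np.cos(yaw),np.sin(yaw)]); y=np.array([-x[1],x[0]])
for nme,q in dict(near=-.052*x,far=.052*x,left=.077*y,right=-.077*y).items(): print(nme,ctr+q)
s=r.read_state(); M=R.from_quat(s["orientation"]).as_matrix(); print(M.round(3))
```

```text
((566.8101196289062, 98.66373443603516), (123.27490234375, 173.2023162841797), 11.290141105651855) 4623
ctr [0.56681012 0.09866373] yaw 0.19705006
near [0.5158164  0.08848331]
far [0.61780384 0.10884416]
left [0.55173526 0.17417366]
right [0.58188498 0.02315381]
[[ 0.899  0.437 -0.   ]
 [ 0.437 -0.899  0.   ]
 [ 0.    -0.    -1.   ]]
```

View pics/crop.png

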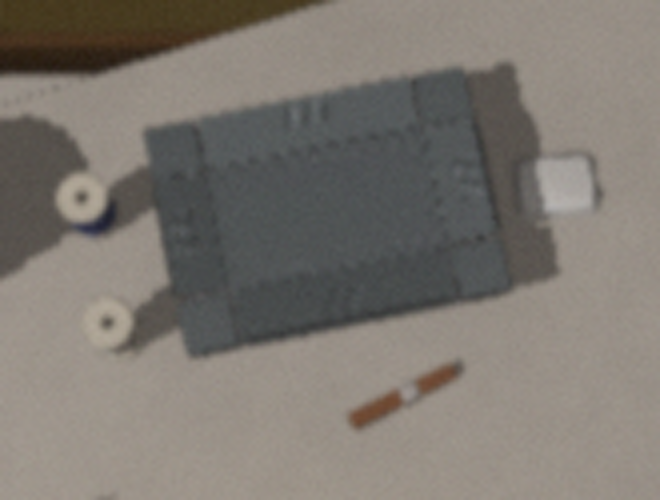

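The crop confirms the grey-lidded box, with thumb ribs on each side. The yellow one stays untouched. Next I check the corridor for obstacles before moving.

Run:
```python
from h import *
im=r.get_image("top"); z=im["range_z"]; v,u=np.mgrid[:384,:512]
P=np.stack([(u-im["cx"])/im["fx"]*z,(v-im["cy"])/im["fy"]*z,z,np.ones_like(z)],-1)@im["T"].T
P=P[z>0]; print("cam",im["T"][:3,3])
# max height on grid
for x in np.arange(.0,.85,.1):
    print(round(x,2),[ (lambda q: round(float(q.max()),2) if len(q) else None)(P[(abs(P[:,0]-x)<.05)&(abs(P[:,1]-y)<.05)][:,2]) for y in np.arange(-.6,.4,.1)])
s=r.read_state(); M=R.from_quat(s["orientation"]).as_matrix()
print((M.T@(np.array([.5667+.003,.0987,.2])-s["position"])/.03).round(2))
w=r.get_image("wrist"); print(w["hand_eye"].round(3), w["fx"])
```

```text
cam [0.33764459 0.06372799 1.01885879]
0.0 [None, None, None, None, None, None, None, None, None, None]
0.1 [None, None, None, None, None, None, None, 0.0, 0.01, 0.01]
0.2 [None, None, None, 0.24, 0.29, 0.01, 0.68, 0.53, 0.05, 0.01]
0.3 [None, None, None, 0.39, 0.39, 0.77, 0.76, 0.06, 0.06, 0.01]
0.4 [None, 0.02, 0.02, 0.37, 0.36, 0.01, 0.05, 0.06, 0.06, 0.02]
0.5 [None, 0.01, 0.05, 0.03, 0.01, 0.01, 0.06, 0.06, 0.06, 0.1]
0.6 [None, 0.01, 0.06, 0.06, 0.06, 0.01, 0.06, 0.06, 0.06, 0.1]
0.7 [None, None, 0.06, 0.09, 0.05, 0.01, 0.01, 0.01, 0.01, None]
0.8 [None, None, 0.01, 0.01, 0.1, 0.01, None, None, None, None]
[ 18.52 -14.65   0.75]
[[-0.001 -0.968 -0.249  0.067]
 [ 1.    -0.001 -0.     0.   ]
 [ 0.    -0.249  0.968 -0.163]
 [ 0.     0.     0.     1.   ]] 314.7027128511604
```

Run:
```python
from h import *
A=[];C=[]
for n in ["top","scene"]:
    im=r.get_image(n); z=im["range_z"]; v,u=np.mgrid[:384,:512]
    P=np.stack([(u-im["cx"])/im["fx"]*z,(v-im["cy"])/im["fy"]*z,z,np.ones_like(z)],-1)@im["T"].T
    k=(z>0)&(P[...,2]>.08)&(P[...,2]<1.2)&(P[...,0]<.9); P=P[k]; c=im["color"][k].astype(int); beige=(c[:,0]>c[:,2]+10)
    print(n,im["T"][:3,3].round(2))
    for nm,q in (("beige",P[beige]),("other",P[~beige])):
      print(nm)
      for x in np.arange(-.1,.6,.1):
        print(round(x,2),["%.2f-%.2f"%(g[:,2].min(),g[:,2].max()) if len(g:=q[(abs(q[:,0]-x)<.05)&(abs(q[:,1]-y)<.05)])>3 else "    -    " for y in np.arange(-.8,.15,.1)])
im=r.get_image("wrist"); cv2.imwrite("pics/w0.png",im["color"][:,:,::-1])
```

```text
top [0.34 0.06 1.02]
beige
-0.1 ['    -    ', '    -    ', '    -    ', '    -    ', '    -    ', '    -    ', '    -    ', '    -    ', '    -    ', '    -    ']
0.0 ['    -    ', '    -    ', '    -    ', '    -    ', '    -    ', '    -    ', '    -    ', '    -    ', '    -    ', '    -    ']
0.1 ['    -    ', '    -    ', '    -    ', '    -    ', '    -    ', '    -    ', '    -    ', '    -    ', '    -    ', '    -    ']
0.2 ['    -    ', '    -    ', '    -    ', '    -    ', '    -    ', '0.18-0.24', '0.20-0.29', '    -    ', '0.23-0.29', '0.22-0.31']
0.3 ['    -    ', '    -    ', '    -    ', '    -    ', '    -    ', '0.18-0.39', '0.25-0.39', '    -    ', '    -    ', '    -    ']
0.4 ['    -    ', '    -    ', '    -    ', '    -    ', '    -    ', '0.33-0.37', '0.29-0.36', '    -    ', '    -    ', '    -    ']
0.5 ['    -    ', '    -    ', '    -    ', '    -    ', '    -    ', '    -    ', '    -    ', '    -    ', '    -    ', '    -    ']
other
-0.1 ['    -    ', '    -    ', '    -    ', '    -    ', '    -    ', '    -    ', '    -    ', '    -    ', '    -    '
[... 2054 characters left out ...]
'0.17-0.35', '0.08-0.35']
0.1 ['    -    ', '    -    ', '    -    ', '    -    ', '    -    ', '    -    ', '0.31-0.45', '    -    ', '0.08-0.46', '0.08-0.46']
0.2 ['    -    ', '    -    ', '    -    ', '0.28-0.44', '    -    ', '0.29-0.45', '0.28-0.29', '    -    ', '0.46-0.46', '0.20-0.46']
0.3 ['    -    ', '    -    ', '    -    ', '    -    ', '    -    ', '    -    ', '    -    ', '    -    ', '    -    ', '    -    ']
0.4 ['    -    ', '    -    ', '    -    ', '    -    ', '    -    ', '    -    ', '0.28-0.33', '    -    ', '    -    ', '    -    ']
0.5 ['    -    ', '    -    ', '    -    ', '    -    ', '    -    ', '    -    ', '    -    ', '    -    ', '    -    ', '    -    ']
```

View pics/w0.png

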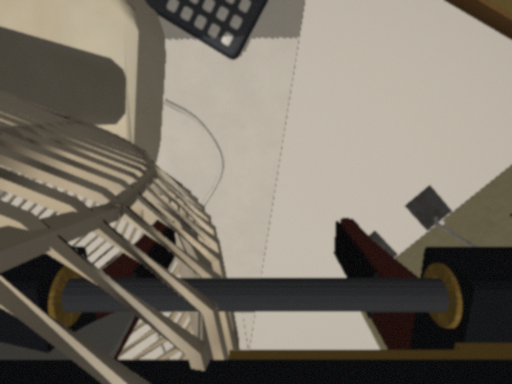

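The wrist view shows a beige fan-like cage close on the left, columns 0–230, and the arm starts beside it. I'll measure its extents before moving.

Run:
```python
from h import *
s=r.read_state(); M=np.eye(4); M[:3,:3]=R.from_quat(s["orientation"]).as_matrix(); M[:3,3]=s["position"]
F=[]
for n in ["top","scene","wrist"]:
    im=r.get_image(n); z=im["range_z"]; v,u=np.mgrid[:384,:512]
    T=M@im["hand_eye"] if n=="wrist" else im["T"]
    P=np.stack([(u-im["cx"])/im["fx"]*z,(v-im["cy"])/im["fy"]*z,z,np.ones_like(z)],-1)@T.T
    c=im["color"].astype(int); k=(z>0)&(P[...,2]>.03)&(P[...,2]<.6)&(c.min(-1)>70)&(c[...,0]>c[...,2])&(c[...,0]-c[...,2]<70)
    if n=="wrist":
        k&=(v<340)
    q=P[k][:,:3]; q=q[(q[:,1]<.05-.0)&(q[:,0]<.6)&(q[:,1]<-.08)]; F.append(q)
    if len(q):
        t=(np.c_[q,np.ones(len(q))]@np.linalg.inv(M).T)[:,:3]
        print(n,len(q),"min",q.min(0).round(2),"max",q.max(0).round(2))
        for lo in np.arange(-.3,.2,.05):
            g=t[(t[:,2]>lo)&(t[:,2]<lo+.05)]
            if len(g): print("  toolz %.2f n%d x %.2f..%.2f y %.2f..%.2f"%(lo,len(g),*np.percentile(g[:,0],[1,99]),*np.percentile(g[:,1],[1,99])))
q=np.concatenate(F); q=q[q[:,2]>.1]; rad=np.hypot(q[:,0],q[:,1]); az=np.arctan2(q[:,1],q[:,0])
for a in np.arange(-1.6,-.2,.1):
    k=(az>a)&(az<a+.1)
    if k.sum()>5: print("az %.1f r %.2f..%.2f zmax %.2f"%(a,rad[k].min(),np.percentile(rad[k],99.5),np.percentile(q[k,2],99.5)))
```

```text
top 7086 min [ 0.22 -0.43  0.03] max [ 0.57 -0.22  0.38]
  toolz -0.20 n134 x 0.12..0.18 y -0.25..-0.21
  toolz -0.15 n3385 x 0.13..0.22 y -0.27..-0.19
  toolz -0.10 n263 x 0.12..0.22 y -0.27..-0.24
  toolz -0.05 n12 x 0.12..0.12 y -0.28..-0.28
  toolz -0.00 n5 x 0.10..0.11 y -0.28..-0.24
  toolz 0.15 n3287 x 0.07..0.32 y -0.28..-0.02
scene 4926 min [ 0.11 -2.63  0.03] max [ 0.6  -0.08  0.46]
  toolz -0.25 n509 x -0.02..0.10 y -0.43..-0.03
  toolz -0.20 n766 x -0.44..0.11 y -0.45..0.79
  toolz -0.15 n965 x -0.44..0.23 y -0.46..0.84
  toolz -0.10 n592 x -0.42..0.23 y -0.46..0.88
  toolz -0.05 n248 x -0.60..-0.02 y -0.19..1.98
  toolz -0.00 n134 x -0.58..-0.02 y -0.06..1.64
  toolz 0.05 n146 x -0.63..-0.24 y 0.82..2.00
  toolz 0.10 n339 x -0.50..-0.25 y 0.80..0.96
  toolz 0.15 n1227 x -0.48..0.32 y -0.29..0.95
wrist 24834 min [ 0.15 -0.58  0.03] max [ 0.37 -0.25  0.34]
  toolz -0.15 n3739 x 0.02..0.06 y -0.05..-0.01
  toolz -0.10 n7912 x -0.01..0.07 y -0.07..0.02
  toolz -0.05 n2422 x -0.05..0.06 y -0.06..0.05
  toolz -0.00 n707 x -0.04..0.11 y -0.15..-0.03
  toolz 0.05 n710 x -0.04..0.12 y -0.19..-0.07
  toolz 0.10 n348 x -0.02..0.12 y -0.23..-0.14
  toolz 0.15 n8996 x 0.04..0.17 y -0.24..-0.11
az -1.5 r 1.27..1.88 zmax 0.38
az -1.4 r 1.35..2.67 zmax 0.37
az -1.3 r 0.35..1.52 zmax 0.38
az -1.2 r 0.25..0.65 zmax 0.44
az -1.1 r 0.20..0.62 zmax 0.42
az -1.0 r 0.18..0.54 zmax 0.46
az -0.9 r 0.17..0.47 zmax 0.46
az -0.8 r 0.16..0.41 zmax 0.46
az -0.7 r 0.16..0.46 zmax 0.46
az -0.6 r 0.16..0.45 zmax 0.45
az -0.5 r 0.17..0.18 zmax 0.39
```

Run:
```python
from h import *
s=r.read_state(); M=np.eye(4); M[:3,:3]=R.from_quat(s["orientation"]).as_matrix(); M[:3,3]=s["position"]
plan=np.full((600,400,3),255,np.uint8); side=None
ims={}
H=np.full((600,400),-1.)
for n in ["top","scene","wrist"]:
    im=r.get_image(n); ims[n]=im; z=im["range_z"]; v,u=np.mgrid[:384,:512]
    T=M@im["hand_eye"] if n=="wrist" else im["T"]
    P=np.stack([(u-im["cx"])/im["fx"]*z,(v-im["cy"])/im["fy"]*z,z,np.ones_like(z)],-1)@T.T
    k=(z>0)&(P[...,2]>.1)&(P[...,2]<.9)
    q=P[k]; c=im["color"][k]
    # plan: y from +0.15 (left) to -0.75 ; x 0..0.6 up ; 2px... scale 600px/m
    cc=((.1-q[:,1])*500).astype(int); rr=300-((q[:,0]+.0)*500).astype(int)
    o=(cc>=0)&(cc<400)&(rr>=0)&(rr<300); plan[rr[o],cc[o]]=c[o][:,::-1]
    # side view: y horizontal, z vertical
    r2=590-(q[:,2]*400).astype(int); o=(cc>=0)&(cc<400)&(r2>=300)&(r2<600); plan[r2[o],cc[o]]=c[o][:,::-1]
for (x,y) in [(M[0,3],M[1,3])]: cv2.circle(plan,(int((.1-y)*500),300-int(x*500)),5,(0,0,255),1)
cv2.line(plan,(0,300),(400,300),(0,0,255),1)
sc=cv2.resize(ims["scene"]["color"][0:240,352:512,::-1],(400,600),interpolation=cv2.INTER_CUBIC)
cv2.imwrite("pics/comp.png",np.hstack([sc,plan]))
```

```text
(no output)
```

View pics/comp.png

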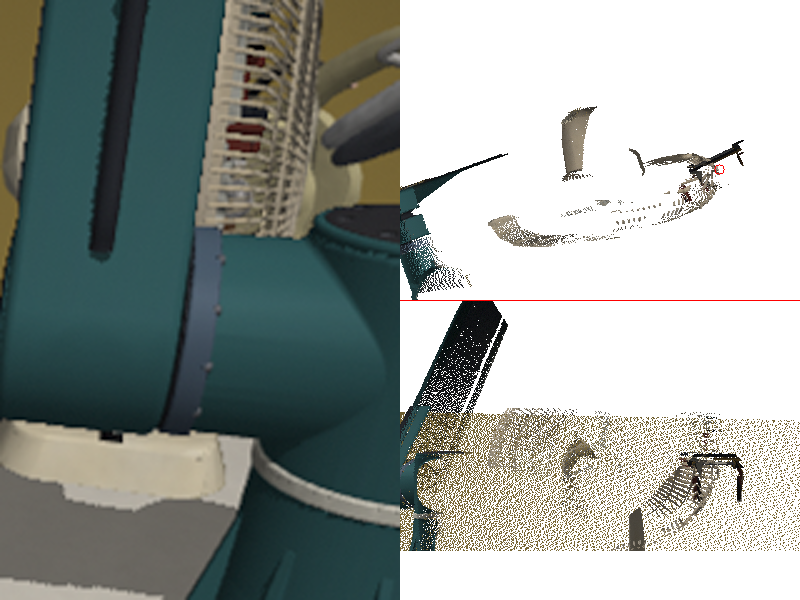

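The fan (caged disc) spans about x .1–.3, y −.55 to −.1, and the gripper starts at its outer edge. Tool +y leads away from it. Next I check where the walls are for the arc.

Run:
```python
from h import *
im=r.get_image("top"); z=im["range_z"]
for u,v in [(60,50),(60,95),(200,50),(200,95),(300,20),(300,60),(400,15),(480,15),(500,60),(60,125),(480,30)]: print(u,v,z[v,u],world(im,u,v).round(2))
im=r.get_image("scene")
for u,v in [(20,30),(20,300),(100,100),(200,30),(200,100),(330,30),(330,100),(60,180)]: print("s",u,v,world(im,u,v).round(2))
```

```text
60 50 1.314406 [ 0.9   0.62 -0.23]
60 95 1.6806257 [ 0.9   0.78 -0.6 ]
200 50 1.3225335 [ 0.9   0.24 -0.24]
200 95 1.6890696 [ 0.9   0.29 -0.61]
300 20 1.1595719 [ 0.9  -0.03 -0.07]
300 60 1.3927739 [ 0.9  -0.05 -0.31]
400 15 1.1378919 [ 0.9  -0.26 -0.05]
480 15 1.1362036 [ 0.9  -0.46 -0.05]
500 60 1.408237 [ 0.9  -0.64 -0.32]
60 125 1.7940588 [ 0.82  0.83 -0.73]
480 30 1.2167696 [ 0.9  -0.49 -0.13]
s 20 30 [0.9  0.27 0.39]
s 20 300 [ 0.9   0.42 -0.22]
s 100 100 [0.9  0.11 0.21]
s 200 30 [ 0.9  -0.28  0.35]
s 200 100 [ 0.9  -0.26  0.14]
s 330 30 [ 0.9  -1.18  0.28]
s 330 100 [ 0.9  -1.23 -0.06]
s 60 180 [0.9  0.25 0.04]
```

```bash
python3 -m handwheel '{"gripper":[-1,-1],"slide":[[0,0.3,0],[0,0.7,0]],"turn":[[0,0,0],[0,0,0]]}' 30
```

```text
time_s: 1.45
position: [0.272, -0.5591, 0.2227]
orientation: [0.974, 0.224, 0.0, 0.0]
force: [-0.1, 0.2, 0.0]
grip_width: 0.812
gripper_force: 0.0
```

```bash
python3 -m handwheel '{"gripper":[-1,-1,-1,-1,-1,-1,-1,-1],"slide":[[0,1.5,0],[0,3.2,-0.5],[0.1,4.2,-1],[1.9,3.7,-1.5],[3.7,3.2,-2],[5.5,2.7,-2.5],[7.4,2.2,-2.7],[7.4,2.2,-2.7]],"turn":[[0,0,0],[0,0,0],[0,0,0],[0,0,0],[0,0,0],[0,0,0],[0,0,0],[0,0,0]]}'
python3 - <<'E'
from h import *
s=r.read_state();print(s["qpos"],s["force"]);M=R.from_quat(s["orientation"]).as_matrix()
for w in [(.64,-.3,.3),(.65,-.1,.3),(.570,.0987,.25)]: print((M.T@(np.array(w)-s["position"])/.03).round(2))
E
```

```text
time_s: 2.45
position: [0.5044, -0.5181, 0.3044]
orientation: [0.974, 0.227, 0.001, 0.0]
force: [-0.2, -0.9, -1.1]
grip_width: 0.009
gripper_force: 0.0
[-0.89505283  0.49005456  1.09863845  0.00156704  1.55131294  0.21750775] [-0.15984372 -0.87465664 -1.05631467]
[ 7.27 -4.52  0.15]
[ 10.52 -10.35   0.15]
[ 11.05 -17.47   1.81]
```

```bash
python3 -m handwheel '{"gripper":[-1,-1,-1,-1,-1,-1,-1,-1],"slide":[[1.8,-1.1,0],[3.6,-2.2,0],[5.4,-3.3,0],[7.3,-4.5,0],[8.3,-6.4,0],[9.3,-8.3,0],[10.5,-10.3,0],[10.5,-10.3,0]],"turn":[[0,0,0],[0,0,0],[0,0,0],[0,0,0],[0,0,0.5],[0,0,1],[0,0,1.83],[0,0,1.83]]}'
python3 - <<'E'
from h import *
s=r.read_state();print(s["qpos"],s["force"]);M=R.from_quat(s["orientation"]).as_matrix()
print(M.round(3))
for w in [(.61,.0,.25),(.570-.06,.0987-.01,.2)]: print((M.T@(np.array(w)-s["position"])/.03).round(2))
E
```

```text
time_s: 3.45
position: [0.6485, -0.1026, 0.3035]
orientation: [0.995, 0.1, -0.0, -0.0]
force: [-0.4, 0.1, -0.0]
grip_width: 0.008
gripper_force: 0.0
[-2.62256194e-01  3.86329299e-01  1.26731032e+00  4.46071000e-04
  1.48836161e+00  1.10915011e+00] [-0.409688    0.1491006  -0.01232269]
[[ 0.98   0.198 -0.   ]
 [ 0.198 -0.98   0.001]
 [-0.    -0.001 -1.   ]]
[-0.58 -3.6   1.79]
[-3.26 -7.16  3.46]
```

```bash
python3 -m handwheel '{"gripper":[-1,-1,-1,-1,-1,-1],"slide":[[-0.6,-1.8,0.9],[-1.2,-3.6,1.7],[-2.2,-5.4,1.7],[-3.3,-7.1,1.7],[-3.3,-7.1,1.7],[-3.3,-7.1,1.7]],"turn":[[0,0,1.83],[0,0,0],[0,0,0],[0,0,0],[0,0,0],[0,0,0]]}'
python3 - <<'E'
from h import *
s=r.read_state();M=np.eye(4);M[:3,:3]=R.from_quat(s["orientation"]).as_matrix();M[:3,3]=s["position"]
im=r.get_image("wrist"); T=M@im["hand_eye"]; c=im["color"]; cv2.imwrite("pics/w1.png",c[:,:,::-1])
print(M.round(3),s["force"])
for n in ["rim_near_press","rim_far_press","rim_left_press","rim_right_press"]:
    for d in r.tip_of(n,"wrist")[:2]: print(n,np.round(d["position"],1),round(d["conf"],2),world(im,*d["position"],T).round(3))
z=im["range_z"]; v,u=np.mgrid[:384,:512]
P=np.stack([(u-im["cx"])/im["fx"]*z,(v-im["cy"])/im["fy"]*z,z,np.ones_like(z)],-1)@T.T
m=((P[...,2]>.047)&(P[...,2]<.065)).astype(np.uint8)
n,l,st,_=cv2.connectedComponentsWithStats(m); k=1+st[1:,4].argmax()
print(cv2.minAreaRect(P[l==k][:,:2].astype(np.float32)*1000),st[k])
E
```

```text
time_s: 4.2
position: [0.5108, 0.0833, 0.253]
orientation: [0.995, 0.099, 0.001, 0.001]
force: [-0.8, -0.9, 0.1]
grip_width: 0.006
gripper_force: 0.0
[[ 0.981  0.196  0.002  0.511]
 [ 0.196 -0.981 -0.001  0.083]
 [ 0.001  0.001 -1.     0.253]
 [ 0.     0.     0.     1.   ]] [-0.7635812  -0.88444884  0.13322473]
rim_near_press [251.1 161.4] 0.65 [0.52  0.089 0.055]
rim_far_press [257.   69.8] 0.96 [0.619 0.102 0.055]
rim_left_press [183.4 118.1] 0.68 [0.553 0.172 0.056]
rim_left_press [346.7 116.8] 0.53 [ 0.592 -0.019  0.009]
rim_right_press [316.9 118.2] 0.78 [0.582 0.026 0.055]
rim_right_press [258.  303.5] 0.64 [0.535 0.087 0.352]
((569.4185791015625, 99.08514404296875), (122.7839126586914, 173.2064971923828), 11.3627290725708) [  172    59   158   112 16068]
```

View pics/w1.png

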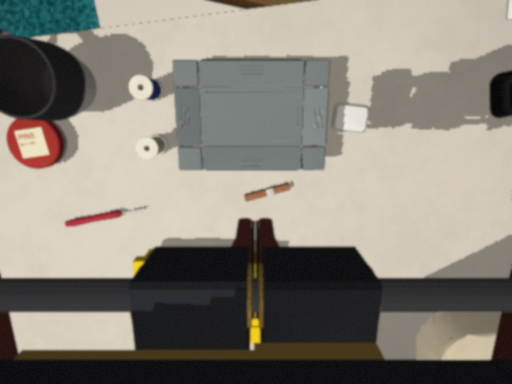

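The wrist picture shows the lid at (172–330, 59–171), the spools at (143,87) and (149,148), the chalk at (352,118) and the clip at (268,191). All are clear of the fingertips, and the fit agrees with the top view. Now I press the near side.

```bash
python3 -m handwheel '{"gripper":[-1,-1,-1,-1,-1,-1,-1],"slide":[[0.3,-0.1,1.5],[0.3,-0.1,3.5],[0.3,-0.1,5.2],[0.3,-0.1,6.3],[0.3,-0.1,6.6],[0.3,-0.1,6.75],[0.3,-0.1,6.75]],"turn":[[0,0,0],[0,0,0],[0,0,0],[0,0,0],[0,0,0],[0,0,0],[0,0,0]]}'
```

```text
time_s: 5.32
position: [0.5189, 0.0891, 0.0511]
orientation: [0.995, 0.098, 0.001, 0.0]
force: [-0.7, 0.2, -0.3]
grip_width: 0.006
gripper_force: 0.0
```

```bash
python3 -m handwheel '{"gripper":[-1,-1,-1],"slide":[[0,0,0.07],[0,0,0.1],[0,0,0.1]],"turn":[[0,0,0],[0,0,0],[0,0,0]]}'
```

```text
time_s: 5.7
position: [0.5191, 0.0893, 0.0499]
orientation: [0.995, 0.099, 0.002, 0.0]
force: [-4.1, -0.9, 19.3]
grip_width: 0.008
gripper_force: 9.5
```

Contact at 19 N at lid height, so near is down. Next, right.

```bash
python3 -m handwheel '{"gripper":[-1,-1,-1,-1,-1,-1,-1,-1],"slide":[[0,0,-1.2],[0.9,1.3,-1.2],[1.7,2.6,-1.2],[1.7,2.6,-1.2],[1.7,2.6,-0.5],[1.7,2.6,-0.2],[1.7,2.6,0],[1.7,2.6,0]],"turn":[[0,0,0],[0,0,0],[0,0,0],[0,0,0],[0,0,0],[0,0,0],[0,0,0],[0,0,0]]}'
```

```text
time_s: 6.7
position: [0.5824, 0.0231, 0.0498]
orientation: [0.995, 0.099, -0.0, 0.0]
force: [-6.9, -0.4, 22.7]
grip_width: 0.006
gripper_force: 11.7
```

```bash
python3 -m handwheel '{"gripper":[-1,-1,-1,-1,-1,-1,-1,-1],"slide":[[0,0,-1.2],[0.9,-1.3,-1.2],[1.7,-2.6,-1.2],[1.7,-2.6,-1.2],[1.7,-2.6,-0.5],[1.7,-2.6,-0.2],[1.7,-2.6,0],[1.7,-2.6,0]],"turn":[[0,0,0],[0,0,0],[0,0,0],[0,0,0],[0,0,0],[0,0,0],[0,0,0],[0,0,0]]}' && python3 -m handwheel '{"gripper":[-1,-1,-1,-1,-1,-1,-1,-1],"slide":[[0,0,-1.2],[-0.9,-1.3,-1.2],[-1.7,-2.55,-1.2],[-1.7,-2.55,-1.2],[-1.7,-2.55,-0.5],[-1.7,-2.55,-0.2],[-1.7,-2.55,0],[-1.7,-2.55,0]],"turn":[[0,0,0],[0,0,0],[0,0,0],[0,0,0],[0,0,0],[0,0,0],[0,0,0],[0,0,0]]}'
```

```text
time_s: 7.7
position: [0.6176, 0.109, 0.0499]
orientation: [0.995, 0.098, 0.0, -0.0]
force: [-5.8, 0.2, 22.1]
grip_width: 0.005
gripper_force: 10.6
time_s: 8.7
position: [0.553, 0.1737, 0.0498]
orientation: [0.995, 0.098, 0.0, 0.0]
force: [-6.9, -1.2, 24.5]
grip_width: 0.008
gripper_force: 12.9
```

All four are pressed. Now I lift, return to the viewing spot and check.

```bash
python3 -m handwheel '{"gripper":[-1,-1,-1,-1,-1,-1,-1,-1],"slide":[[0,0,-1],[0,0,-3],[0,1,-5],[-1,2,-6.5],[-2,3,-6.8],[-2,3,-6.8],[-2,3,-6.8],[-2,3,-6.8]],"turn":[[0,0,0],[0,0,0],[0,0,0],[0,0,0],[0,0,0],[0,0,0],[0,0,0],[0,0,0]]}'
python3 - <<'E'
from h import *
s=r.read_state();M=np.eye(4);M[:3,:3]=R.from_quat(s["orientation"]).as_matrix();M[:3,3]=s["position"]
im=r.get_image("wrist"); T=M@im["hand_eye"]; c=im["color"]; cv2.imwrite("pics/w2.png",c[:,:,::-1])
z=im["range_z"]; v,u=np.mgrid[:384,:512]
P=np.stack([(u-im["cx"])/im["fx"]*z,(v-im["cy"])/im["fy"]*z,z,np.ones_like(z)],-1)@T.T
m=((P[...,2]>.045)&(P[...,2]<.065)).astype(np.uint8)
n,l,st,_=cv2.connectedComponentsWithStats(m); k=1+st[1:,4].argmax(); q=P[l==k]
rc=cv2.minAreaRect(q[:,:2].astype(np.float32)*1000); print(rc)
a=.198; d=q[:,:2]-np.array(rc[0])/1000; bx=d@[np.cos(a),np.sin(a)]; by=d@[-np.sin(a),np.cos(a)]
for nm,k in dict(near=(bx<-.05)&(abs(by)<.05),far=(bx>.05)&(abs(by)<.05),left=(by>.075)&(abs(bx)<.028),right=(by<-.075)&(abs(bx)<.028),mid=(abs(bx)<.03)&(abs(by)<.05)).items(): print(nm,k.sum(),q[k,2].mean().round(4),np.percentile(q[k,2],95).round(4))
E
```

```text
time_s: 9.7
position: [0.5117, 0.0748, 0.2504]
orientation: [0.995, 0.099, -0.001, -0.0]
force: [-0.1, -0.2, 0.0]
grip_width: 0.007
gripper_force: 0.0
((569.1339721679688, 99.10438537597656), (121.66119384765625, 172.3662109375), 11.366305351257324)
near 765 0.0505 0.0517
far 1017 0.0505 0.0519
left 494 0.0505 0.0518
right 497 0.0506 0.0518
mid 4902 0.051 0.0522
```

View pics/w2.png

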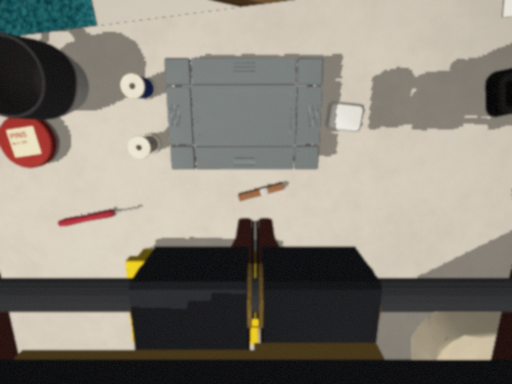

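The picture shows the lid flush at (165–322, 57–168). All four rims measure level with the centre panel, and the box, spools (135,86) and (141,147), chalk (347,117) and clip (263,191) have not moved.

```bash
python3 -c "
from bench import r
print(r.sign_off())"
```

```text
the job is handed in; nothing more can be done
None
```

I pressed all four sides of the grey lid shut and handed the job in at about 10 s; the last wrist-camera check showed every side level with the lid top, the box within 1 mm of where it was and the spools, chalk and clip undisturbed, though no verdict came back.

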